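Set the ratchet to tighten and turn the housing bolt

TASK

The ratchet on the gearbox housing's centre bolt is set to loosen. Without swinging the handle yet, flip the small lever on top of its head fully across to the other side (the tightening side), then swing the ratchet's handle clockwise, seen from above, until the bolt has turned at least an eighth of a turn (45 degrees), and let go with the lever still on the tightening side. Leave the plain bar without a lever where it lies.

Things in the scene. Friction and masses are not known exactly. Their poses are not given: they have to be found in the camera images.
- head_top (a point): Steel ratchet on the bolt in the middle of a round aluminium housing (150 mm across, 70 mm high, fixed; place and heading vary). Point on the bolt's vertical axis, at the top face of the ratchet's head, 127 mm above the bench. x along the handle outward, y to the handle's left, z up; turns with the handle. Head 56 mm across, 26 mm thick, with a 38 mm wide bulge round x = 32 mm.
- grip_mid (a point): Middle of the ratchet's round black rubber grip: on its centre line, 160 mm from the bolt's axis, 114 mm above the bench. Axes as head_top. Grip 26 mm in diameter, 105 mm long (x = 100 to 205 mm from the bolt's axis), joined to the head by a shank 16 mm wide. Only bench and low things (under 60 mm) lie below it.
- lever_tab (a point): Centre of the upright thumb tab on the ratchet's dark steel reversing lever, 18 mm above the head's top face. Tab 20 mm long along the lever, 8 mm thick, its top 10 mm above this point, its foot (the lever's flat arm) 11 mm below. The lever's vertical pivot is on the handle's line 32 mm from head_top; the tab is 45 mm from the pivot, above the shank. x points from pivot to tab.
- pawl (a joint): Angle of the reversing lever to the handle, rad, clockwise from above positive; 0 = straight along the handle. Stops at -0.42 (tab 18 mm to the handle's left: loosen) and +0.42 (18 mm to its right: tighten). Starts -0.42 to -0.34, stays where left, takes 1 N at the tab. Engaged to tighten above 0.28; set wrong, the handle swings clockwise freely and the bolt stays.
- ratchet (a joint): Angle of the handle from its start, rad, clockwise from above positive, range -0.6 to 1.3. Starts at 0, stays where left; takes about 3 N at the grip alone, 7 N with the bolt. At the start the handle points roughly to the robot's left (heading 70 to 98 degrees left of straight ahead).
- bolt (a joint): Angle the bolt has been turned, rad, clockwise (tightening) positive, 0 at the start; stays where left. With the lever set to tighten it follows the handle clockwise, about 0.1 rad behind because of play in the pawl.
- bar_mid (a point): Middle of a loose plain bar handle lying on the bench, like the ratchet (233 mm long, head 56 mm across, same steel and rubber grip) but with a square stub on its head and no lever: not needed. x points along it to the grip end; the point is 13 mm above the bench.

How it is judged (in metres and radians):
On the way:
1. the reversing lever is flipped to the tightening side while the handle is still near its start (within 15 degrees) (value of joint pawl above 0.28 rad and value of joint ratchet between -0.26 and 0.26 rad), for 0.2 s.
At the end, for the whole second after the job is handed in: The bolt has been turned at least 0.785 rad (45 degrees) clockwise, the reversing lever is still on the tightening side (above 0.25 rad), and the handle is at rest (value of joint bolt above 0.785 rad and value of joint pawl above 0.25 rad and velocity of joint ratchet between -0.05 and 0.05 rad/s); the robot touches nothing.
It fails at once if the plain bar is moved more than 30 mm (distance of bar_mid from where it was at the start of the episode above 0.03 m).
It also fails if it takes over 45 s, if anything falls off the work surface, if the arm or the gripper's body presses on something with over 40 N, if the wrist force passes 120 N, or if a joint passes its speed limit or range.

ROBOT

A 7-joint arm with a two-finger parallel gripper is mounted at the origin on the work surface. World frame = base frame: x ahead of the robot, y to its left, z up, the work surface at z = 0. Lengths are in mm, angles in rad, forces in N, time in s.
With the tool pointing down it reaches from about 425 to 800 mm from the base axis. Payload 8.3 kg.
Tool frame: the origin (TCP) lies on the centre line of the jaws, within the pads' length; the fingertips stand 8 mm ahead of it and the grasp point (between the pads) lies 11 mm behind it; z points along the fingers, y is the line along which they close (so a half turn about z gives the same grasp; the last joint's range is limited). The gripper opens to 85 mm and grips with 20 to 120 N. Pads are 22 mm wide; open, the fingers measure 114 mm over their backs; the gripper's body (76 mm by 85 mm) begins 54 mm behind the grasp point. The pads swing forward as they close: fully open they stand 13 mm farther back than shut.
Start: joints at [-1.398, 0.383, 0.016, 1.37, -0.006, 1.388, -0.046], TCP at [145.959, 607.698, 200.079] pointing down, gripper open.
Joint ranges: [-2.95, 2.95], [-0.25, 2.06], [-1.52, 1.56], [0.18, 2.33], [-1.44, 4.58], [0.02, 2.06], [-3.01, 3.01]. Speed limits (rad/s): [2.39, 2.39, 3.01, 3.01, 3.14, 3.14, 3.14].

INTERFACE

Orientations are given as a unit quaternion [w, x, y, z].
In Python, from plant import manip gives the robot as it stands.
- The arm moves only by the tool carry_out, never from a script. Its argument "increments" is a list of rows, each a list of 6 numbers: the shift along the tool's x, y, z in cm, then the turn, a rotation vector about the tool's x, y, z in rad. In form: [[dx, dy, dz, ax, ay, az], ...]. A call has 1 to 5 rows; each row shifts and turns the commanded pose from where the row before left it, along the tool's axes as they then stand; what a row does not reach is not made up. A row lasts 1/12 s, in which the tool goes at most 41.7 mm and 7.16 degrees, less where a joint would pass 70% of its speed; a pose out of reach is approached as far as the arm can. A call is refused whole if a number of a shift passes 4.17 or a number of a turn 0.125, either way. A call with a gripper value outside its range is refused whole. "claw" is the closure, from -1 (fully open) to 1 (shut), set as the call begins (left out, the last holds). The fingers move at their own pace and stop on an object; "newtons" is the grip in N (left out, the last holds). Time passes only in rows, so rows that do not move let the fingers close. It gives the time, the measured TCP pose, the force, the opening and the grip force at its end, in the units of the state.
- manip.get_state(): the state, without advancing time (a new reading comes with each control period).
- manip.capture(name): name is "scene" or "top"; returns a dict with "pixels" (480x640x3 uint8, red, green, blue), "vfov" (degrees; the focal length in pixels is half the picture's height over the tangent of half this angle, whatever the lens; pixels are square), "cx", "cy" (the principal point, pixels), "cam_to_world" (4x4, takes a point from camera to world coordinates). Camera axes: x right, y down, z forward; pixel columns grow to the right and rows downward; lengths in mm; the calibration is good to about 2 mm. A picture is of the moment at which its call begins. There is no depth.
- manip.finish_job(): hands the job in; it is judged then, once.
The state is a dict: "time": time; "joint_positions": joint angles; "joint_velocities": joint speeds; "effort": joint torques, N m; "tcp_pos": TCP position; "ee_rot": TCP orientation; "ft_force": force on the tool from outside, world axes, zero at the start; "moment": the same for the moment, N m; "gripper_width": finger opening in mm; "finger_force": force on a finger pad.
Only numpy, scipy, OpenCV 4.12 (cv2) and the standard library are available. Lean on these libraries where they do the work, as an engineer would, in place of code of your own. Each camera call takes 0.05 s, during which the arm holds its last target. There are 200 camera calls.

## Working session

There is one attempt and no reset: what is moved stays moved. The work goes in short steps, Python scripts to look and compute and a tool call to move; the robot and the scene stay as the last step left them, time stands still between calls to the robot, and variables do not carry over. Pictures are saved under pics/ and viewed, at most 10 in all, crops included, and the job is handed in when it is done.

Besides the shell and the picture viewer there is one more tool, called after ">>>" as name(argument=value, ...) on one line, values as JSON. carry_out: Moves the arm, as the interface text tells. Its arguments: {"type":"object","properties":{"increments":{"type":"array","items":{"type":"array","items":{"type":"number"}}},"claw":{"type":"number"},"newtons":{"type":"number"}},"required":["increments"]}

```bash
mkdir -p pics; cat > h.py <<'E'
import numpy as np, cv2
from plant import manip
def cap(n,f=None):
    c=manip.capture(n)
    if f: cv2.imwrite('pics/'+f,c['pixels'][:,:,::-1])
    return c
def ray(c,u,v,z):
    f=240/np.tan(np.radians(c['vfov'])/2); T=np.array(c['cam_to_world'])
    d=T[:3,:3]@np.array([(u-c['cx'])/f,(v-c['cy'])/f,1]); o=T[:3,3]
    return o+d*(z-o[2])/d[2]
def proj(c,p):
    f=240/np.tan(np.radians(c['vfov'])/2); T=np.array(c['cam_to_world'])
    q=T[:3,:3].T@(np.array(p)-T[:3,3]); return q[0]/q[2]*f+c['cx'],q[1]/q[2]*f+c['cy']
E
python3 - <<'E'
from h import *
a=cap('top','top1.png');b=cap('scene','scene1.png')
for c in(a,b): print(c['vfov'],c['cx'],c['cy'],np.round(c['cam_to_world'],2).tolist())
s=manip.get_state();print(s['tcp_pos'],s['ee_rot'],s['time'])
E
```

```text
52.77846022402233 316.84783686709915 238.8125472158538 [[0.0, -0.98, 0.22, 398.31], [-1.0, -0.0, 0.0, 117.55], [-0.0, -0.22, -0.98, 765.69], [0.0, 0.0, 0.0, 1.0]]
44.69382386315518 323.5821549379979 247.4674474247564 [[-0.17, 0.81, -0.56, 1072.61], [0.99, 0.14, -0.1, 205.36], [0.0, -0.56, -0.83, 873.71], [0.0, 0.0, 0.0, 1.0]]
[145.85795884 607.20794129 199.1438407 ] [-9.45991079e-05  1.17587161e-01  9.93062143e-01 -9.11982252e-04] 0.1
```

View pics/top1.png

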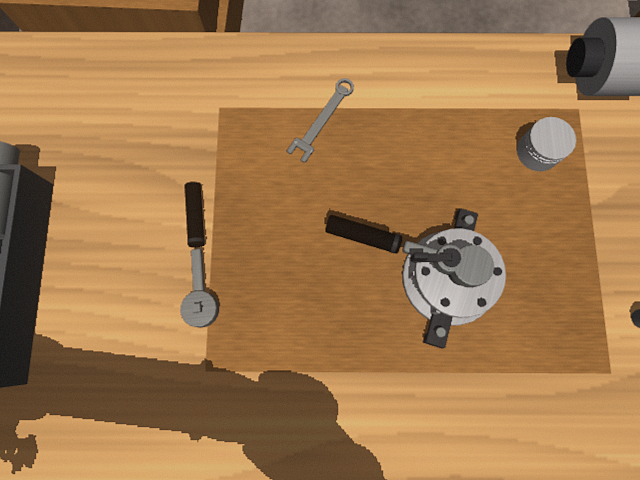

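View pics/scene1.png

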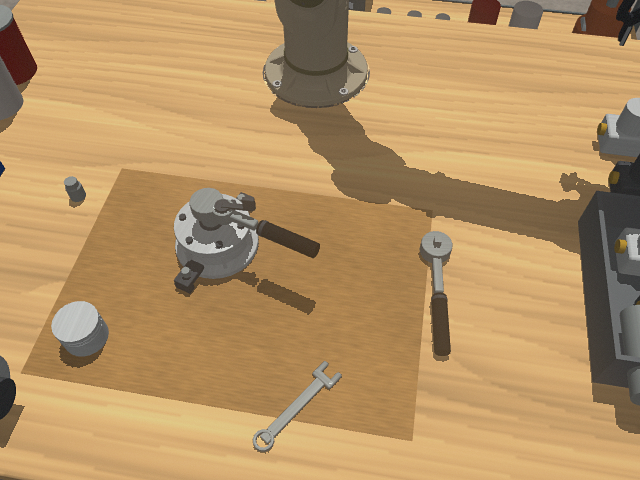

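```bash
python3 - <<'E'
from h import *
a=cap('top');b=cap('scene')
ax=a['pixels'];bx=b['pixels']
for c,n,(u0,u1,v0,v1) in((a,'t',(315,407,200,260)),(b,'s',(255,325,215,262))):
    im=c['pixels'][v0:v1,u0:u1]; m=(im.max(2)<60).astype(np.uint8)
    k,l,st,ce=cv2.connectedComponentsWithStats(m); i=1+st[1:,4].argmax()
    r=cv2.minAreaRect(np.argwhere(l==i)[:,::-1].astype(np.float32)); box=cv2.boxPoints(r)+[u0,v0]
    print(n,st[i],r[1],np.round([ray(c,*p,114)[:2] for p in box]).tolist(), np.round(ray(c,r[0][0]+u0,r[0][1]+v0,114)))
A=cv2.resize(ax[200:320,380:520],None,fx=4,fy=4,interpolation=2);B=cv2.resize(bx[170:260,170:330],None,fx=3.5,fy=3.5,interpolation=2)
out=np.zeros((800,600,3),np.uint8);out[:480,:560]=A;out[480:795,:560]=B
cv2.imwrite('pics/c1.png',cv2.resize(out[:,:,::-1],(450,600)))
cv2.imwrite('pics/c1.png',np.hstack([cv2.resize(A,(400,343)),cv2.resize(B,(400,225)).copy() if 0 else cv2.copyMakeBorder(cv2.resize(B,(400,225)),0,118,0,0,0)])[:,:,::-1])
E
```

```text
t [  11   15   77   38 1411] (78.44710540771484, 19.342655181884766) [[554.0, 110.0], [581.0, 102.0], [549.0, -1.0], [523.0, 7.0]] [551.  54. 114.]
s [64 29  1  3  3] (2.0, 0.0) [[559.0, 109.0], [559.0, 109.0], [555.0, 108.0], [555.0, 108.0]] [557. 108. 114.]
```

View pics/c1.png

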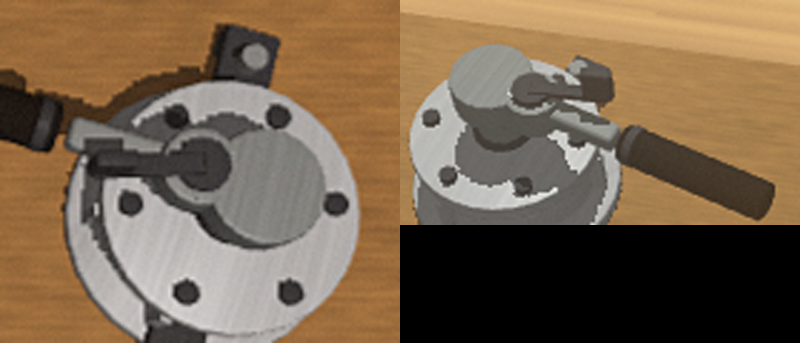

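```bash
python3 - <<'E'
from h import *
a=cap('top');b=cap('scene')
print('head',ray(a,473.5,264.8,127),ray(b,170+490-400-400+400 if 0 else 170+(490-400)/2.5,170+77/2.5,127))
print('piv',ray(a,451.8,257,134),ray(b,170+132/2.5,170+88/2.5,134))
print('tab',ray(a,415,255.3,150))
H=ray(a,473.5,264.8,127)[:2]; g=np.array([551,54.]); d=g-H; th=np.arctan2(d[1],d[0]);print(np.degrees(th),np.hypot(*d))
u=np.array([np.cos(th),np.sin(th)]);l=np.array([-u[1],u[0]])
for q in(-.42,-.34,0,.42):
    p=H+32*u+45*(np.cos(q)*u-np.sin(q)*l); print(q,p,proj(a,[*p,155]),proj(a,[*p,145]),proj(b,[*p,155]))
print('head proj',proj(b,[*H,127]),'bar',ray(a,199,308,20),ray(a,193,183,13))
E
```

```text
head [505.81269287 -90.24772102 127.        ] [511.00338169 -88.03807358 127.        ]
piv [514.98726811 -59.89590205 134.        ] [520.3677662  -55.97461836 134.        ]
tab [514.0652635   -7.93728545 150.        ]
72.60621702259051 151.15984170786197
-0.42 [510.15155672 -15.0156108 ] (np.float64(421.41163842997713), np.float64(257.60776182783457)) (np.float64(419.8033606880802), np.float64(258.98555128808175)) (np.float64(247.6220088368235), np.float64(195.47477827494373))
-0.34 [513.74009235 -14.74083541] (np.float64(421.07877508475946), np.float64(254.8542443865028)) (np.float64(419.47764035801976), np.float64(256.2729494661806)) (np.float64(247.2362354337875), np.float64(197.2258132244538))
0 [528.83086099 -16.76871765] (np.float64(422.1566069183939), np.float64(243.36045748507144)) (np.float64(420.547145656027), np.float64(244.94882467046168)) (np.float64(243.62552089274985), np.float64(204.39911071166975))
0.42 [545.17187949 -25.9861417 ] (np.float64(428.7252763074472), np.float64(231.0715131813851)) (np.float64(427.02413292498846), np.float64(232.83927709152908)) (np.float64(235.26262912475875), np.float64(211.69532471169748))
head proj (np.float64(205.60079863093142), np.float64(198.19404554950975)) bar [455.0427573  299.44507827  20.        ] [658.64039375 322.66014411  13.        ]
```

>>> carry_out(increments=[[-3.5,-2.2,0,0,0,0],[-3.5,-2.2,0,0,0,0],[-3.5,-2.2,0,0,0,0],[-3.5,-2.2,0,0,0,0],[-3.5,-2.2,0,0,0,0]], claw=1, newtons=20)

```text
time: 0.72
tcp_pos: [291.5, 458.2, 200.1]
ee_rot: [-0.0, 0.118, 0.993, 0.0]
ft_force: [1.3, 1.1, 1.0]
gripper_width: 25.9
finger_force: 0.0
```

>>> carry_out(increments=[[-3.5,-2.2,0,0,0,0],[-3.5,-2.2,0,0,0,0],[-1.8,-3.0,0,0,0,0],[-1.8,-3.0,0,0,0,0],[-1.8,-3.0,0,0,0,0]])

```text
time: 1.13
tcp_pos: [380.3, 298.7, 200.0]
ee_rot: [-0.0, 0.118, 0.993, 0.0]
ft_force: [0.5, 1.3, 0.1]
gripper_width: 0.2
finger_force: 0.0
```

>>> carry_out(increments=[[-1.8,-3.0,0,0,0,0],[-1.8,-3.0,0,0,0,0],[-1.8,-3.0,0,0,0,0],[-1.8,-3.0,0,0,0,0],[-1.8,-3.0,0,0,0,0]])

```text
time: 1.55
tcp_pos: [432.4, 132.0, 200.3]
ee_rot: [0.0, 0.118, 0.993, 0.0]
ft_force: [1.3, 1.1, 0.0]
gripper_width: -0.2
finger_force: 0.0
```

>>> carry_out(increments=[[-1.8,-3.0,0,0,0,0],[-1.8,-3.0,0,0,0,0],[-1.8,-3.0,0,0,0,0],[-1.5,-2.2,0,0,0,0],[0,0,1,0,0,0]])

```text
time: 1.97
tcp_pos: [475.4, 2.3, 192.0]
ee_rot: [0.002, 0.122, 0.993, -0.0]
ft_force: [0.2, -0.4, -0.1]
gripper_width: -0.3
finger_force: 0.0
```

>>> carry_out(increments=[[0,0,1,0,0,0],[0,0,1,0,0,0],[0,0,0,0,0,0]])

```text
time: 2.22
tcp_pos: [471.3, 10.1, 167.5]
ee_rot: [-0.002, 0.116, 0.993, -0.0]
ft_force: [-0.8, -0.0, -0.3]
gripper_width: -0.1
finger_force: 0.0
```

```bash
python3 - <<'E'
from h import *
a=cap('top');b=cap('scene')
s=manip.get_state();t=s['tcp_pos'];print(t)
for c in(a,b): print('tip',proj(c,[t[0],t[1],t[2]-8]))
A=cv2.resize(a['pixels'][200:320,360:500],(400,343),interpolation=2);B=cv2.resize(b['pixels'][150:270,180:320],(400,343),interpolation=2)
cv2.imwrite('pics/c2.png',np.hstack([A,B])[:,:,::-1])
E
```

```text
[472.35664908  10.02809476 169.42604616]
tip (np.float64(403.7552554314789), np.float64(286.32217460120864))
tip (np.float64(268.0542769682408), np.float64(177.11296591937054))
```

View pics/c2.png

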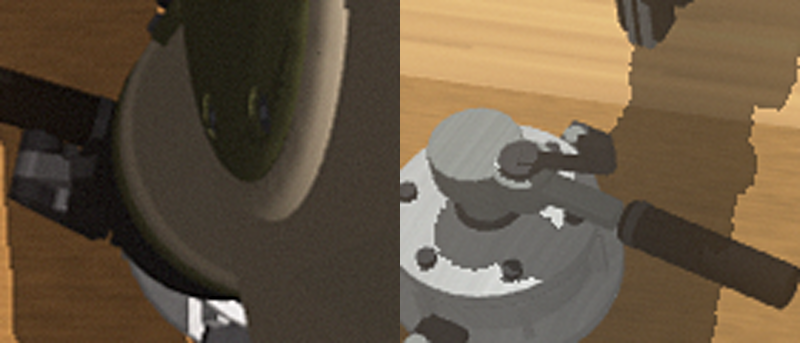

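>>> carry_out(increments=[[0,0,1,0,0,0],[0,0,1,0,0,0],[0,0,0.4,0,0,0],[0,0,0,0,0,0],[0,0,0,0,0,0]])

```text
time: 2.73
tcp_pos: [472.8, 8.7, 145.7]
ee_rot: [-0.0, 0.118, 0.993, -0.0]
ft_force: [-0.2, -0.4, -0.2]
gripper_width: 0.0
finger_force: 0.0
```

```bash
python3 - <<'E'
from h import *
s=manip.get_state();t=s['tcp_pos'];print(t)
b=cap('scene')
for z in (138,146,154,164): print('tip',z,proj(b,[t[0],t[1],z]))
print('tab',ray(b,249,204,145))
B=cv2.resize(b['pixels'][140:240,190:330],(784,560),interpolation=2)
cv2.imwrite('pics/c3.png',B[:,:,::-1])
E
```

```text
[472.81580979   8.71841663 145.72968218]
tip 138 (np.float64(268.32066980252245), np.float64(186.68190277223368))
tip 146 (np.float64(267.941990109469), np.float64(183.49343986402027))
tip 154 (np.float64(267.55802945185434), np.float64(180.26051151461337))
tip 164 (np.float64(267.0704824989731), np.float64(176.15539205933084))
tab [518.99371799 -11.62655844 145.        ]
```

View pics/c3.png

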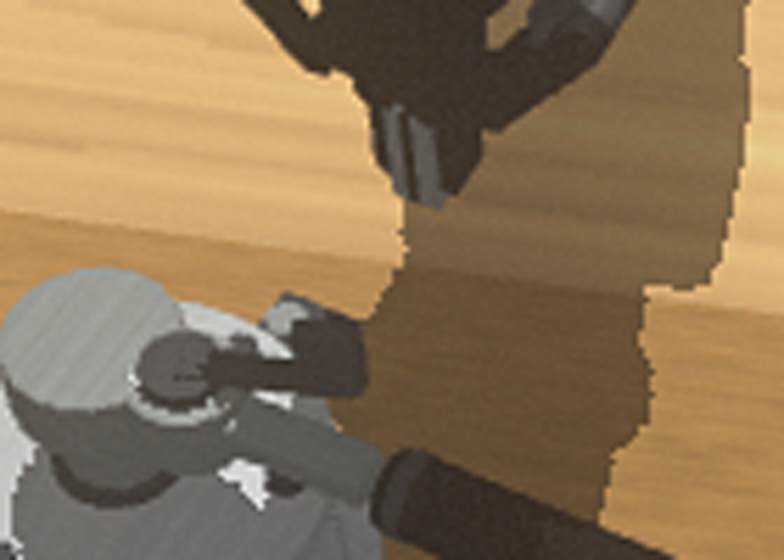

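```bash
python3 - <<'E'
from h import *
b=cap('scene');a=cap('top')
print(proj(b,[0,0,0]),proj(b,[0,0,20]))
# bar head: top (199,308), scene (436,244); wrench ring top (344,87), scene (263,441); cyl top
for p,q,z in(((199,308),(436,244),26),((344,87),(263,441),4),((468,219),(0,0),0)): print(ray(a,*p,z),ray(b,*q,z))
E
```

```text
(np.float64(315.71492203627537), np.float64(69.6295724383292)) (np.float64(315.62384113412037), np.float64(62.4162414295196))
[454.58627466 297.98147597  26.        ] [459.18144586 300.35051575  26.        ]
[837.82239461  73.66262713   4.        ] [841.34711734  75.10037721   4.        ]
[ 603.02029734 -127.56564598    0.        ] [-1.27957770e+02 -8.42794225e+02 -1.13686838e-13]
```

>>> carry_out(increments=[[0,0,0.6,0,0,0],[0,0,0.6,0,0,0],[-1,-1,0,0,0,0],[0,0,0,0,0,0],[0,0,0,0,0,0]])

```text
time: 3.3
tcp_pos: [480.4, -3.9, 133.7]
ee_rot: [-0.0, 0.118, 0.993, -0.0]
ft_force: [-1.2, -0.3, 0.5]
gripper_width: 0.1
finger_force: 0.0
```

```bash
python3 - <<'E'
from h import *
s=manip.get_state();t=s['tcp_pos'];print(t)
b=cap('scene')
for z in (126,140,150): print('tip',z,proj(b,[t[0],t[1],z]))
B=cv2.resize(b['pixels'][140:240,190:330],(784,560),interpolation=2)
cv2.imwrite('pics/c4.png',B[:,:,::-1])
E
```

```text
[480.3529735   -3.87296932 133.67448058]
tip 126 (np.float64(260.4365081660564), np.float64(193.82412121722274))
tip 140 (np.float64(259.67984546182583), np.float64(188.34221445029175))
tip 150 (np.float64(259.1280700282074), np.float64(184.34468494808704))
```

View pics/c4.png

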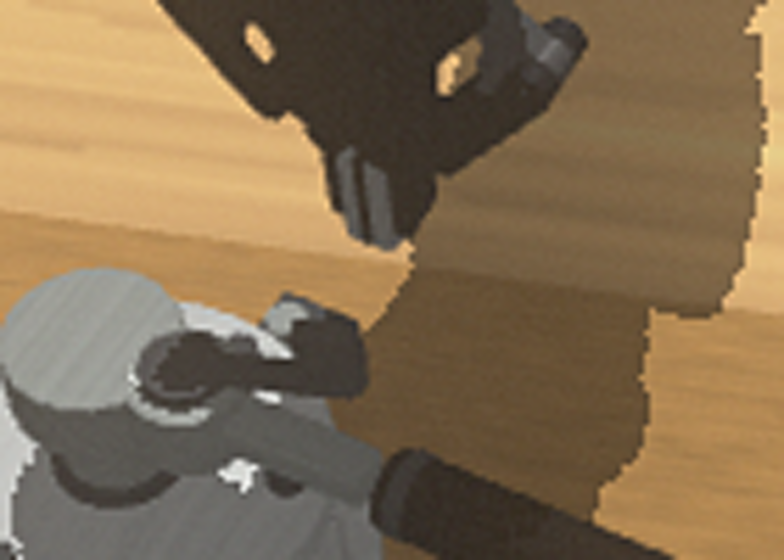

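>>> carry_out(increments=[[0,0,0.8,0,0,0],[0,0,0,0,0,0],[-1,0,0,0,0,0],[-1,0,0,0,0,0],[0,0,0,0,0,0]])

```text
time: 3.77
tcp_pos: [502.0, -8.3, 126.4]
ee_rot: [0.001, 0.118, 0.993, -0.0]
ft_force: [-0.5, -0.6, 0.5]
gripper_width: 0.1
finger_force: 0.0
```

>>> carry_out(increments=[[-0.5,0,0,0,0,0],[-0.5,0,0,0,0,0],[0,0,0,0,0,0]])

```text
time: 4.02
tcp_pos: [510.6, -10.7, 126.1]
ee_rot: [0.0, 0.118, 0.993, -0.0]
ft_force: [-0.5, 0.6, -0.6]
gripper_width: 0.1
finger_force: 0.0
```

```bash
python3 - <<'E'
from h import *
s=manip.get_state();t=s['tcp_pos'];print(t,s['ft_force'])
b=cap('scene')
B=cv2.resize(b['pixels'][140:240,190:330],(784,560),interpolation=2)
cv2.imwrite('pics/c5.png',B[:,:,::-1])
E
```

```text
[510.59689569 -10.65358841 126.10307686] [-0.50087579  0.56148659 -0.60668715]
```

View pics/c5.png

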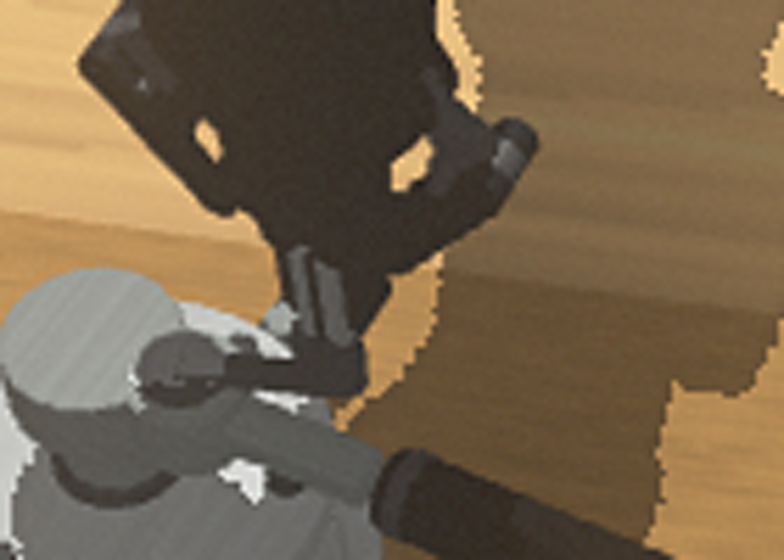

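>>> carry_out(increments=[[0,0,-0.4,0,0,0],[-0.5,0,0,0,0,0],[-0.5,0,0,0,0,0],[0,0,0,0,0,0]])

```text
time: 4.4
tcp_pos: [520.4, -12.8, 130.3]
ee_rot: [0.0, 0.118, 0.993, -0.0]
ft_force: [0.7, 0.3, 0.3]
gripper_width: 0.3
finger_force: 0.0
```

>>> carry_out(increments=[[-0.5,0,0,0,0,0],[-0.5,0,0,0,0,0],[0,0,0,0,0,0]])

```text
time: 4.65
tcp_pos: [530.0, -15.2, 130.0]
ee_rot: [0.0, 0.118, 0.993, -0.0]
ft_force: [-0.9, -0.1, 0.1]
gripper_width: 0.5
finger_force: 0.0
```

```bash
python3 - <<'E'
from h import *
s=manip.get_state();t=s['tcp_pos'];print(t,s['ft_force'])
b=cap('scene')
B=cv2.resize(b['pixels'][140:240,190:330],(784,560),interpolation=2)
cv2.imwrite('pics/c6.png',B[:,:,::-1])
E
```

```text
[529.95152888 -15.24426231 130.04562607] [-0.91753615 -0.08430357  0.1231012 ]
```

View pics/c6.png

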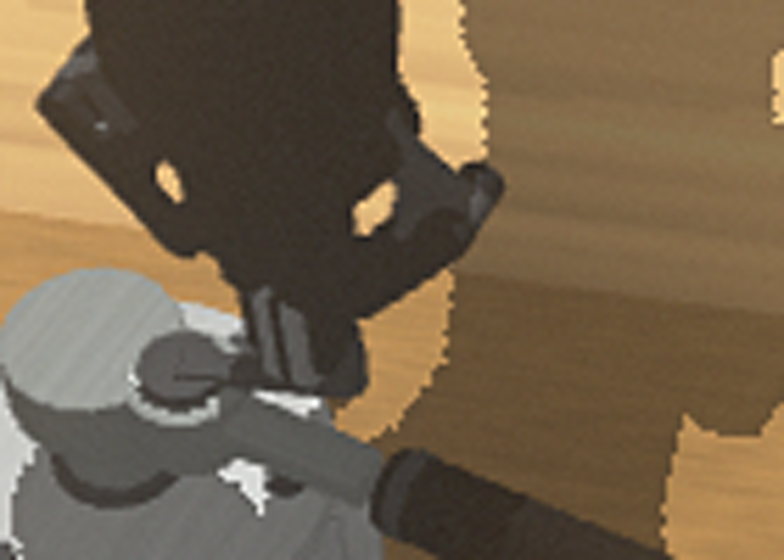

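```bash
python3 - <<'E'
from h import *
I=[cv2.imread(f'pics/c{i}.png').astype(int) for i in (3,5,6)]
for i in(1,2):
    d=abs(I[i]-I[0]).max(2)>40
    print([ (y,[int(v) for v in np.flatnonzero(d[y,130:420])[[0,-1]]+130] if d[y,130:420].any() else None,int(d[y,130:420].sum())) for y in range(300,420,12)])
b=cap('scene')
for dz in(-8,16,25,35):
  for x in (522,530,538): print(dz,x,proj(b,[x,-17,130+dz]))
E
```

```text
[(300, [287, 419], 114), (312, [293, 419], 96), (324, [304, 419], 56), (336, [363, 419], 57), (348, [224, 414], 64), (360, [368, 414], 47), (372, [368, 402], 35), (384, [157, 391], 29), (396, [296, 379], 36), (408, [144, 361], 46)]
[(300, [237, 419], 165), (312, [241, 419], 161), (324, [242, 419], 108), (336, [247, 419], 94), (348, [224, 419], 101), (360, [368, 419], 52), (372, [274, 419], 54), (384, [369, 419], 51), (396, [297, 418], 82), (408, [225, 406], 91)]
-8 522 (np.float64(246.81254315002496), np.float64(213.8485060907036))
-8 530 (np.float64(245.5969973731343), np.float64(217.7118759886856))
-8 538 (np.float64(244.36992841330576), np.float64(221.61187002615893))
16 522 (np.float64(245.18727461072723), np.float64(204.60621320632157))
16 530 (np.float64(243.9378440034003), np.float64(208.50785238763171))
16 538 (np.float64(242.6763138960124), np.float64(212.447275086678))
25 522 (np.float64(244.5597791533242), np.float64(201.03788178249164))
25 530 (np.float64(243.29717668519612), np.float64(204.95380052917054))
25 538 (np.float64(242.02224760572057), np.float64(208.907949843013))
35 522 (np.float64(243.8505860614347), np.float64(197.004966539048))
35 530 (np.float64(242.57303686756688), np.float64(200.9366915062771))
35 538 (np.float64(241.28290127212608), np.float64(204.90715178761346))
```

>>> carry_out(increments=[[1.3,0,-0.3,0,0,0],[1.3,0,0,0,0,0],[1.3,0,0,0,0,0],[1.3,0,0.3,0,0,0],[0,0,0.6,0,0,0]])

```text
time: 5.17
tcp_pos: [477.1, -2.3, 124.3]
ee_rot: [-0.0, 0.117, 0.993, 0.001]
ft_force: [0.4, 0.1, 0.7]
gripper_width: 0.0
finger_force: 0.0
```

>>> carry_out(increments=[[0,0,0.6,0,0,0],[0,0,0.5,0,0,0],[0,0,0,0,0,0],[-0.6,0,0,0,0,0],[-0.6,0,0,0,0,0]])

```text
time: 5.58
tcp_pos: [491.0, -5.9, 113.1]
ee_rot: [0.0, 0.118, 0.993, -0.0]
ft_force: [0.7, 0.0, 1.9]
gripper_width: -0.1
finger_force: 0.0
```

>>> carry_out(increments=[[-0.5,0,0,0,0,0],[-0.5,0,0,0,0,0],[0,0,0,0,0,0]])

```text
time: 5.83
tcp_pos: [501.0, -8.3, 113.1]
ee_rot: [0.0, 0.118, 0.993, -0.0]
ft_force: [-0.8, 0.2, -0.1]
gripper_width: 0.1
finger_force: 0.0
```

```bash
python3 - <<'E'
from h import *
s=manip.get_state();t=s['tcp_pos'];print(t,s['ft_force'])
b=cap('scene')
B=cv2.resize(b['pixels'][140:240,190:330],(784,560),interpolation=2)
cv2.imwrite('pics/c7.png',B[:,:,::-1])
E
```

```text
[501.04606208  -8.29023309 113.11019934] [-0.75881864  0.16839885 -0.12218029]
```

View pics/c7.png

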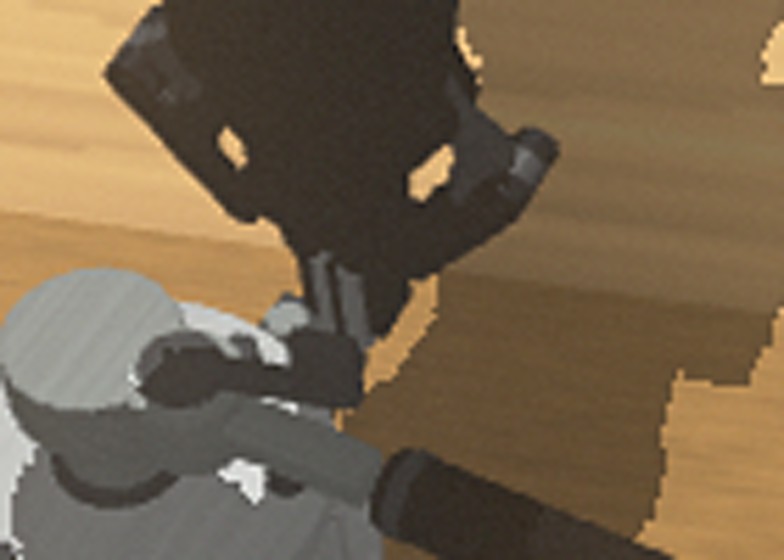

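>>> carry_out(increments=[[-0.5,-0.05,0,0,0,0],[-0.5,-0.05,0,0,0,0],[-0.5,-0.05,0,0,0,0],[0,0,0,0,0,0]])

```text
time: 6.22
tcp_pos: [515.0, -13.3, 113.1]
ee_rot: [0.0, 0.118, 0.993, -0.0]
ft_force: [-0.5, 0.3, 0.2]
gripper_width: 0.3
finger_force: 0.0
```

>>> carry_out(increments=[[-0.5,-0.05,0,0,0,0],[-0.5,-0.05,0,0,0,0],[0,0,0,0,0,0]])

```text
time: 6.47
tcp_pos: [524.4, -16.9, 113.1]
ee_rot: [0.0, 0.118, 0.993, -0.0]
ft_force: [-0.3, -0.4, 0.2]
gripper_width: -0.5
finger_force: 0.1
```

```bash
cat >> h.py <<'E'
def low(c,cols):  # lowest dark-neutral row of lever/finger per column, and grip edge
    g=c['pixels'].astype(int)
    return [(u,[int(x) for x in g[200:224,u].max(1)]) for u in cols]
def gripaxis(c):
    g=c['pixels'][205:340,190:400]; m=((g.max(2)<85)&(g.max(2).astype(int)>0)).astype(np.uint8)
    return m
E
python3 - <<'E'
from h import *
a=cv2.imread('pics/c7.png')
b=cap('scene'); B=cv2.resize(b['pixels'][140:240,190:330],(784,560),interpolation=2)[:,:,::-1].astype(int)
I=cv2.imread('pics/c3.png').astype(int)
d=(abs(B-I).max(2)>40)
print('grip region diff',[(y,int(d[y,370:560].sum())) for y in range(450,560,20)])
print(np.array([[int(B[y,x].max()) for x in range(200,400,14)] for y in range(330,450,8)]))
print(manip.get_state()['tcp_pos'],manip.get_state()['ft_force'])
E
```

```text
grip region diff [(450, 0), (470, 0), (490, 0), (510, 0), (530, 0), (550, 0)]
[[167 201 207 211  54  99  64  56  52  54  54  56  53  35 182]
 [ 87 154 143  91  55  96  62  93  64  55  53  55  49 176 185]
 [ 94  85 163  92  51  97  55  92  62  56  53  51 185 195 192]
 [ 90  92 180 105  50  92  53  93  70  53  53  54 146 182 190]
 [ 92  93 138 109  57  88  50  93  82  54  56  53 150 190 179]
 [ 93  93 149  92 171  80  58  89  84  52  51  52 186 183 188]
 [ 92  94 128  84 190 115  63  86  86  52  52  63 189 182 179]
 [ 93  99  58  89  46  76  81  85  89  52  47  79 186 186 180]
 [ 83  74  65  62  65  65  77  82  91  56  72 183 181 181 180]
 [ 65  62  65  61  63  63  62 107  86 105  93 186 184 181 177]
 [ 82  65  64  62  63  63  65  57  95 102 174 176 176 178 185]
 [156  79  64  62  62  62  63  57 105 109 186 177 179 183 169]
 [ 95  89  67  62  62  64  61  62  92  93 200 176 176 141  90]
 [ 89  89  93  64  61  64  64  61  84  90  82 172 191 100 102]
 [ 89  88  87  83  60  62  62  60  80  90  90  83  82 102 104]]
[524.16432251 -16.86087251 113.06664846] [-0.64138753  0.13399529 -0.54505511]
```

>>> carry_out(increments=[[-0.5,-0.1,0,0,0,0],[-0.5,-0.1,0,0,0,0],[0,0,0,0,0,0]])

```text
time: 6.77
tcp_pos: [532.6, -20.7, 112.8]
ee_rot: [-0.001, 0.118, 0.993, 0.0]
ft_force: [-3.9, 1.4, 0.4]
gripper_width: 0.1
finger_force: 1.9
```

>>> carry_out(increments=[[-0.3,-0.05,0,0,0,0],[-0.3,-0.05,0,0,0,0],[0,0,0,0,0,0]])

```text
time: 7.02
tcp_pos: [537.5, -22.9, 112.6]
ee_rot: [-0.001, 0.118, 0.993, -0.0]
ft_force: [-5.5, 1.2, 0.7]
gripper_width: -0.1
finger_force: 2.5
```

```bash
cat >> h.py <<'E'
def chk():
    b=cap('scene'); B=cv2.resize(b['pixels'][140:240,190:330],(784,560),interpolation=2)[:,:,::-1].astype(int)
    I=cv2.imread('pics/c3.png').astype(int)
    d=(abs(B-I).max(2)>40)
    print('grip diff',[(y,int(d[y,370:560].sum())) for y in range(450,560,20)])
    print(np.array([[int(B[y,x].max()) for x in range(200,400,14)] for y in range(370,500,8)]))
    s=manip.get_state();print(s['tcp_pos'],s['ft_force'])
E
python3 -c "
from h import *
chk()"
```

```text
grip diff [(450, 24), (470, 51), (490, 86), (510, 95), (530, 64), (550, 81)]
[[ 95  78  76  66 101  71  54  51  55  55  54  49 193 184 189]
 [ 85  77  68  75  85  94  54  55  55  52  56  60 190 183 179]
 [ 91  64  60  89  75  89  52  56  54  46  72  78 187 186 181]
 [ 96  75  56  99  68  90  53  56  53  54  95 186 181 180 179]
 [ 89 159  51  96  58  90  60  55  53 101  90 186 183 182 179]
 [ 88  68  58  97  55  93  62  50  50 108 174 178 177 180 181]
 [ 79  63  62  86  51  91  74  53  77 110 187 177 178 181 181]
 [ 62  64  63  61  55  93  84  39 121 109 186 175 176 179 182]
 [ 65  63  65  63  69  88  85 176 108 112 188 180 187 193 188]
 [ 66  63  64  64  72  89  85  88 115 110 158 184 184 184 183]
 [ 83  64  62  65  64  93  90  89  91 110 152 184 184 186  95]
 [ 90  61  60  64  62  92  92  90  89  94 147 189 187 162  99]
 [ 88  65  60  63  57  94  92  92  91  89  94 132 106  98 100]
 [ 84  97  58  62  59  91  91  89  91  90  90  99 102 100 103]
 [ 92 120  59  62  60  83  93  89  93  91  89  89 105  51  70]
 [113 110  79  59  61  81  85  93  91  91  91  87  51  61  59]
 [111 110 117  57  55  93  82  87  90  91  89  80  47  61  59]]
[537.53007219 -22.80992189 112.59130271] [-5.30515218  0.76575397  1.51835844]
```

>>> carry_out(increments=[[1.5,0,0,0,0,0],[1.5,0,0,0,0,0],[0.3,2.1,0,0,0,0],[0.3,2.1,0,0,0,0],[0.3,2.1,0,0,0,0]])

```text
time: 7.48
tcp_pos: [516.0, 47.9, 113.6]
ee_rot: [0.001, 0.118, 0.993, 0.0]
ft_force: [0.7, 0.8, 0.0]
gripper_width: -0.1
finger_force: 0.0
```

>>> carry_out(increments=[[0.3,2.1,0,0,0,0],[0,0,1,0,0,0],[0,0,1,0,0,0],[0,0,1.1,0,0,0],[0,0,0,0,0,0]])

```text
time: 7.9
tcp_pos: [515.8, 67.0, 79.5]
ee_rot: [-0.002, 0.118, 0.993, -0.001]
ft_force: [-1.2, -0.1, -1.5]
gripper_width: -0.4
finger_force: 0.0
```

```bash
python3 - <<'E'
from h import *
s=manip.get_state();print(s['tcp_pos'],s['ft_force'])
b=cap('scene')
B=cv2.resize(b['pixels'][140:260,190:350],(800,600),interpolation=2)
cv2.imwrite('pics/c8.png',B[:,:,::-1])
E
```

```text
[515.77474717  67.01198151  79.49886553] [-1.22523565 -0.1276984  -1.52182107]
```

View pics/c8.png

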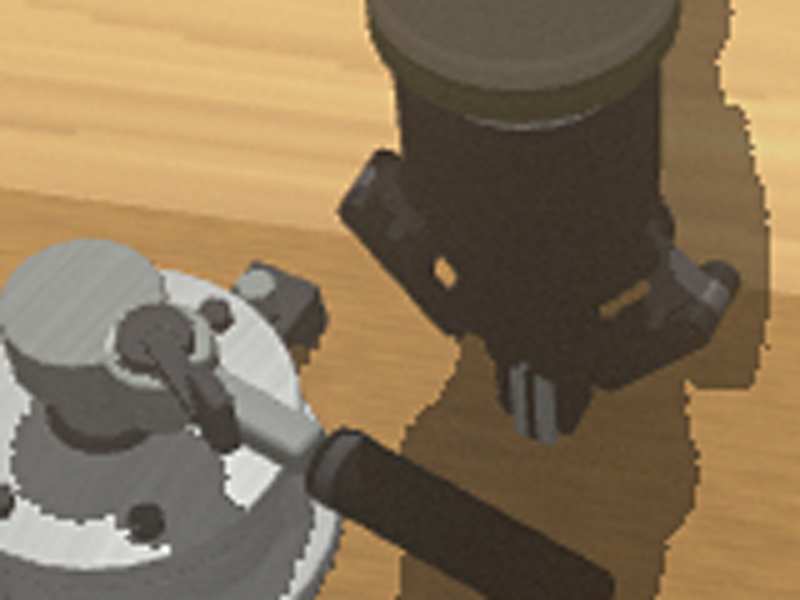

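```bash
python3 - <<'E'
from h import *
b=cap('scene')
for z in(70,85,95,105,115):print(z,proj(b,[516,67,z]))
E
```

```text
70 (np.float64(299.3411641350862), np.float64(236.74526901188375))
85 (np.float64(299.04041551453673), np.float64(231.5299409610844))
95 (np.float64(298.8356335281969), np.float64(227.97878506316098))
105 (np.float64(298.6273218673148), np.float64(224.3664205365261))
115 (np.float64(298.4153884810284), np.float64(220.69125111303546))
```

>>> carry_out(increments=[[0,0,0.5,0,0,0],[-0.8,0.05,0,0,0,0],[-0.8,0.05,0,0,0,0],[-0.8,0.05,0,0,0,0],[0,0,0,0,0,0]])

```text
time: 8.42
tcp_pos: [543.1, 63.8, 77.5]
ee_rot: [0.001, 0.118, 0.993, -0.0]
ft_force: [-1.1, -0.7, 0.9]
gripper_width: -0.0
finger_force: 0.0
```

>>> carry_out(increments=[[-0.96,-0.08,0,0,0,0],[-0.96,-0.08,0,0,0,0],[-0.96,-0.08,0,0,0,0],[-0.96,-0.08,0,0,0,0]])

```text
time: 8.75
tcp_pos: [576.4, 52.1, 76.5]
ee_rot: [-0.002, 0.118, 0.993, -0.0]
ft_force: [-7.6, 1.3, 2.4]
gripper_width: -0.2
finger_force: 3.5
```

```bash
cat > g.py <<'E'
from h import *
s=manip.get_state();print(s['time'],s['tcp_pos'],s['ft_force'])
def shot(n,f): 
    return cap(n)
b=cap('scene')
H=np.array([510,-89.])
# dark-brown grip pixels at z=114 plane, annulus 100..205 of the bolt axis
g=b['pixels'].astype(int); vv,uu=np.mgrid[150:400,150:420]; P=np.array([[ray(b,u,v,118)[:2] for u in range(150,420,2)] for v in range(150,400,2)])
d=P-H; r=np.hypot(*np.moveaxis(d,2,0)); h=np.degrees(np.arctan2(d[...,1],d[...,0])); m=g[150:400:2,150:420:2].max(2)<70
for r0 in(110,140,170,195):
    k=(abs(r-r0)<6)&(h<90)&(h>-20)
    n,_=np.histogram(h[k&m],range(-20,95,5));t,_=np.histogram(h[k],range(-20,95,5)); print(r0,(100*n//np.maximum(t,1)).tolist())
E
python3 g.py
```

```text
8.75 [576.36020496  52.1365642   76.47377985] [-7.63444158  1.28663932  2.43372868]
110 [0, 0, 0, 0, 16, 27, 0, 0, 0, 0, 0, 0, 0, 44, 90, 87, 40, 100, 90, 100, 100, 100]
140 [0, 0, 0, 0, 12, 25, 15, 0, 0, 0, 0, 0, 0, 23, 100, 100, 53, 90, 100, 100, 100, 100]
170 [0, 0, 0, 0, 6, 30, 0, 0, 0, 0, 0, 0, 0, 0, 100, 93, 40, 66, 100, 100, 93, 66]
195 [0, 0, 0, 0, 0, 0, 0, 0, 0, 0, 0, 0, 0, 0, 90, 72, 0, 0, 0, 25, 25, 12]
```

>>> carry_out(increments=[[-0.9,-0.31,0,0,0,0],[-0.9,-0.31,0,0,0,0],[-0.9,-0.31,0,0,0,0],[-0.9,-0.31,0,0,0,0]])

```text
time: 9.13
tcp_pos: [608.3, 32.3, 76.4]
ee_rot: [-0.002, 0.117, 0.993, 0.0]
ft_force: [-7.8, 2.0, 2.8]
gripper_width: 0.3
finger_force: 3.6
```

>>> carry_out(increments=[[-0.8,-0.52,0,0,0,0],[-0.8,-0.52,0,0,0,0],[-0.8,-0.52,0,0,0,0],[-0.8,-0.52,0,0,0,0]])

```text
time: 9.47
tcp_pos: [634.6, 5.2, 76.3]
ee_rot: [-0.002, 0.117, 0.993, 0.001]
ft_force: [-7.1, 3.5, 3.2]
gripper_width: -0.3
finger_force: 3.7
```

>>> carry_out(increments=[[-0.65,-0.7,0,0,0,0],[-0.65,-0.7,0,0,0,0],[-0.65,-0.7,0,0,0,0],[-0.65,-0.7,0,0,0,0],[0,0,0,0,0,0]])

```text
time: 9.88
tcp_pos: [654.7, -29.7, 76.7]
ee_rot: [-0.001, 0.118, 0.993, 0.0]
ft_force: [-2.8, 2.8, 0.0]
gripper_width: -0.0
finger_force: 1.5
```

>>> carry_out(increments=[[-0.4,-0.6,0,0,0,0],[-0.4,-0.6,0,0,0,0],[0,0,0,0,0,0]])

```text
time: 10.13
tcp_pos: [659.5, -42.3, 76.8]
ee_rot: [-0.001, 0.117, 0.993, 0.0]
ft_force: [-2.8, 3.3, 1.6]
gripper_width: -0.1
finger_force: 2.0
```

```bash
python3 g.py
```

```text
10.1333 [659.47849277 -42.30940056  76.79620444] [-2.83685104  3.34489684  1.57417705]
110 [90, 100, 100, 100, 100, 100, 100, 100, 100, 100, 54, 0, 0, 0, 0, 0, 0, 0, 0, 0, 0, 0]
140 [0, 0, 0, 0, 62, 100, 100, 100, 100, 92, 86, 61, 0, 0, 0, 0, 0, 0, 0, 0, 0, 0]
170 [0, 0, 0, 0, 18, 100, 63, 37, 16, 0, 0, 0, 0, 0, 0, 0, 0, 0, 0, 0, 0, 0]
195 [0, 0, 0, 0, 4, 100, 47, 0, 0, 0, 0, 0, 0, 0, 0, 0, 0, 0, 0, 0, 0, 0]
```

>>> carry_out(increments=[[0.4,1.2,0,0,0,0],[0.5,1.5,0,0,0,0],[0.5,1.5,0,0,0,0],[0.5,1.5,0,0,0,0],[0,2.5,0,0,0,0]])

```text
time: 10.6
tcp_pos: [660.1, 40.6, 77.6]
ee_rot: [0.001, 0.119, 0.993, -0.001]
ft_force: [0.3, -0.4, 0.0]
gripper_width: -0.0
finger_force: 0.0
```

>>> carry_out(increments=[[0,3,-2,0,0,0],[0,3,-3,0,0,0],[0,3,-3,0,0,0],[0,3,-3,0,0,0],[0,0,0,0,0,0]])

```text
time: 11.02
tcp_pos: [690.7, 167.3, 192.4]
ee_rot: [0.005, 0.112, 0.994, 0.004]
ft_force: [-0.4, 1.7, 0.8]
gripper_width: 0.0
finger_force: 0.0
```

```bash
python3 - <<'E'
from h import *
a=cap('top','end_top.png')
H=np.array([508,-91.])
im=a['pixels'].astype(int)
def mask(z,f,st=1):
    pts=[];
    for v in range(100,330):
        for u in range(360,560):
            if im[v,u].max()<60:
                p=ray(a,u,v,z)[:2]-H
                if f(*p): pts.append(p)
    return np.array(pts)
g=mask(114,lambda x,y:110<np.hypot(x,y)<195 and -30<np.degrees(np.arctan2(y,x))<40)
h=np.arctan2(*g.mean(0)[::-1]);print('grip n',len(g),'heading',np.degrees(h),'swing',np.radians(73)-h)
u=np.array([np.cos(h),np.sin(h)]);l=np.array([-u[1],u[0]])
t=mask(145,lambda x,y:55<x*u[0]+y*u[1]<92 and abs(x*l[0]+y*l[1])<35)
print('dark near tab: n',len(t),'along/left',t@u@np.ones(len(t))/len(t),(t@l).mean(),np.percentile(t@l,[10,50,90]))
for q in(-.42,.42):
    p=H+32*u+45*(np.cos(q)*u-np.sin(q)*l);U,V=map(int,proj(a,[*p,153]));print(q,U,V,im[V-1:V+2,U-1:U+2].max(2).tolist())
s=manip.get_state();print(s['tcp_pos'],s['ft_force'],s['time'])
E
```

```text
grip n 1024 heading 8.335844747762069 swing 1.1286024171723363
dark near tab: n 266 along/left 72.28544671943585 -2.9624070509966938 [-20.90941255  -7.94900501  19.23607979]
-0.42 454 207 [[55, 105, 123], [53, 91, 121], [50, 81, 118]]
0.42 482 203 [[54, 60, 58], [62, 60, 59], [62, 62, 63]]
[689.92492255 163.25233397 189.34353447] [-0.47016066 -0.89410302 -0.44710671] 11.0667
```

>>> carry_out(increments=[[0,0,0,0,0,0],[0,0,0,0,0,0],[0,0,0,0,0,0]])

```text
time: 11.32
tcp_pos: [687.4, 155.0, 184.1]
ee_rot: [-0.001, 0.119, 0.993, -0.001]
ft_force: [-0.9, 0.3, 0.3]
gripper_width: -0.1
finger_force: 0.0
```

```bash
python3 -c "
from plant import manip
print(manip.finish_job())"
```

```text
the job is handed in; nothing more can be done
None
```

The job is handed in at about 11 s, with no verdict returned: I flipped the lever to the tightening side (seen in the camera), swung the handle about 1.13 rad clockwise, putting the bolt at roughly 1.0 rad (estimated, not measured) against the 0.785 needed, then backed the gripper clear without going near the plain bar.

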